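Feel along the contact springs of a shielded housing

ROBOT

A 6-joint arm with a two-finger parallel gripper is mounted at the origin on the work surface. World frame = base frame: x ahead of the robot, y to its left, z up, the work surface at z = 0. Lengths are in m, angles in rad, forces in N, time in s.
With the tool pointing down it reaches from about 0.35 to 0.975 m from the base axis. Payload 4.9 kg.
Tool frame: the origin (TCP) lies on the centre line of the jaws, within the pads' length; the fingertips stand 14 mm ahead of it and the grasp point (between the pads) lies 5 mm behind it; z points along the fingers, y is the line along which they close (so a half turn about z gives the same grasp; the last joint's range is limited). The gripper opens to 85 mm and grips with 20 to 120 N. Pads are 22 mm wide; open, the fingers measure 114 mm over their backs; the gripper's body (76 mm by 85 mm) begins 54 mm behind the grasp point. The pads swing forward as they close: fully open they stand 13 mm farther back than shut.
Start: joints at [0.986, 0.053, 1.613, -0, 1.476, -0.119], TCP at [0.281, 0.558, 0.245] pointing down, gripper open.
Joint ranges: [-3.01, 3.01], [-1.01, 2.22], [0.06, 2.58], [-1.02, 4.17], [0.09, 2.62], [-3.14, 3.14]. Speed limits (rad/s): [2.57, 2.57, 3.14, 3.14, 3.14, 3.14].

INTERFACE

Orientations are given as a unit quaternion [w, x, y, z].
In Python, from plant import * gives the robot as it stands.
- The arm moves only by the tool send_rows, never from a script. Its argument "steps" is a list of rows, each an object with "translation": the shift along the tool's x, y, z in cm, a list of three; "delta_rot": the turn, a rotation vector about the tool's x, y, z in rad, a list of three; "jaw": the finger opening in cm, from 0 to 8.54. In form: [{"translation": [dx, dy, dz], "delta_rot": [rx, ry, rz], "jaw": jaw}, ...]. A call has exactly 8 rows; each row is the pose to reach, as a shift and turn from the pose commanded when the call began, along the tool's axes at that moment; what a row does not reach only later rows make up. A row lasts 1/10 s, in which the tool goes at most 50 mm and 8.59 degrees, less where a joint would pass 70% of its speed; a pose out of reach is approached as far as the arm can. A call with a gripper value outside its range is refused whole. The fingers move at their own pace and stop on an object; the grip force is fixed at half the most. Time passes only in rows, so rows that repeat a pose let the fingers close, or fill a call up. It gives the time, the measured TCP pose, the force, the opening and the grip force at its end, in the units of the state.
- state(): the state, without advancing time (a new reading comes with each control period).
- grab_frame(name): name is "scene" or "top"; returns a dict with "pixels" (480x640x3 uint8, blue, green, red), "range_z" (480x640 float32, m along the optical axis (not along the pixel's ray), 0 where there is no reading), "fx", "fy", "cx", "cy" (pixels), "dist" ([k1, k2, p1, p2, k3] as OpenCV has them; the pictures are not rectified), "rvec" (rotation vector, rad) and "tvec" (3), from world to camera coordinates, as OpenCV has them. Camera axes: x right, y down, z forward; pixel columns grow to the right and rows downward; lengths in m; the calibration is good to about 2 mm. A picture is of the moment at which its call begins.
- job_done(): hands the job in; it is judged then, once.
The state is a dict: "time": time; "joint_pos": joint angles; "joint_vel": joint speeds; "joint_efforts": joint torques, N m; "tool_pos": TCP position; "tool_rot": TCP orientation; "contact_force": force on the tool from outside, world axes, zero at the start; "ft_torque": the same for the moment, N m; "gripper_width": opening from 0.0 (shut) to 1.0 (fully open); "grasp_force": force on a finger pad.
Only numpy, scipy, OpenCV 4.12 (cv2) and the standard library are available. Lean on these libraries where they do the work, as an engineer would, in place of code of your own. Each camera call takes 0.05 s, during which the arm holds its last target. There are 200 camera calls.

TASK

Check the row of seven copper contact springs on the rim of the open housing by feel: run the fingertips along the row, round the corner of the rim, from the end with the green marker to the end with the red marker, so that every spring in turn visibly gives by about half its height. Go gently, without pushing any spring all the way down or bearing hard on the housing. Lift nothing, leave both markers and everything else on the bench where they are, and finish clear with all springs up again.

Things in the scene. Friction and masses are not known exactly. Their poses are not given: they have to be found in the camera images.
- housing: open-topped grey metal housing, 240 (x) by 280 (y) mm, fixed to the bench; origin under its centre at bench height, z up. Flat rim 30 mm wide, its top 60 mm above the bench; the parts inside lie lower. Seven bowed copper springs in an L on the rim: 1 to 4 at x = -105, y = 75, 25, -25, -75 mm; 5 to 7 at y = -125, x = -50, 0, 50 mm (own axes)
- rim_corner (a point): bare corner of the rim where the row turns, between springs 4 and 5, on the middle line of the rim and on its top face: own (-105, -125, 60) mm of the housing
- green_marker: loose two-step marker with a green knob, 20 mm across, 22 mm tall, 50 g, standing on the rim just beyond one end of the row of springs (next to spring 1 or next to spring 7, 46 to 53 mm from that spring's middle), which is the starting end; origin at the centre of its underside
- red_marker: the same with a red knob, standing beyond the other end of the row, the finishing end; origin at the centre of its underside
- spring1_top (a point): highest point (top middle) of copper spring 1, 11 mm above the rim when free; it goes down with the spring. The spring is a smooth, slippery bow 44 mm long along the edge and 14 mm wide: flat for 6 mm on top, 2 mm lower 8 mm from its middle, then sloping at 30 degrees down to the rim
- spring1 (a joint): how far copper spring 1 is pressed straight down, m: 0 free, 0.010 at its stop; it needs 0.4 N to start and 0.4 N more per mm, and comes back up by itself
- spring2_top (a point): highest point (top middle) of copper spring 2, 11 mm above the rim when free; it goes down with the spring. The spring is a smooth, slippery bow 44 mm long along the edge and 14 mm wide: flat for 6 mm on top, 2 mm lower 8 mm from its middle, then sloping at 30 degrees down to the rim
- spring2 (a joint): how far copper spring 2 is pressed straight down, m: 0 free, 0.010 at its stop; it needs 0.4 N to start and 0.4 N more per mm, and comes back up by itself
- spring3_top (a point): highest point (top middle) of copper spring 3, 11 mm above the rim when free; it goes down with the spring. The spring is a smooth, slippery bow 44 mm long along the edge and 14 mm wide: flat for 6 mm on top, 2 mm lower 8 mm from its middle, then sloping at 30 degrees down to the rim
- spring3 (a joint): how far copper spring 3 is pressed straight down, m: 0 free, 0.010 at its stop; it needs 0.4 N to start and 0.4 N more per mm, and comes back up by itself
- spring4_top (a point): highest point (top middle) of copper spring 4, 11 mm above the rim when free; it goes down with the spring. The spring is a smooth, slippery bow 44 mm long along the edge and 14 mm wide: flat for 6 mm on top, 2 mm lower 8 mm from its middle, then sloping at 30 degrees down to the rim
- spring4 (a joint): how far copper spring 4 is pressed straight down, m: 0 free, 0.010 at its stop; it needs 0.4 N to start and 0.4 N more per mm, and comes back up by itself
- spring5_top (a point): highest point (top middle) of copper spring 5, 11 mm above the rim when free; it goes down with the spring. The spring is a smooth, slippery bow 44 mm long along the edge and 14 mm wide: flat for 6 mm on top, 2 mm lower 8 mm from its middle, then sloping at 30 degrees down to the rim
- spring5 (a joint): how far copper spring 5 is pressed straight down, m: 0 free, 0.010 at its stop; it needs 0.4 N to start and 0.4 N more per mm, and comes back up by itself
- spring6_top (a point): highest point (top middle) of copper spring 6, 11 mm above the rim when free; it goes down with the spring. The spring is a smooth, slippery bow 44 mm long along the edge and 14 mm wide: flat for 6 mm on top, 2 mm lower 8 mm from its middle, then sloping at 30 degrees down to the rim
- spring6 (a joint): how far copper spring 6 is pressed straight down, m: 0 free, 0.010 at its stop; it needs 0.4 N to start and 0.4 N more per mm, and comes back up by itself
- spring7_top (a point): highest point (top middle) of copper spring 7, 11 mm above the rim when free; it goes down with the spring. The spring is a smooth, slippery bow 44 mm long along the edge and 14 mm wide: flat for 6 mm on top, 2 mm lower 8 mm from its middle, then sloping at 30 degrees down to the rim
- spring7 (a joint): how far copper spring 7 is pressed straight down, m: 0 free, 0.010 at its stop; it needs 0.4 N to start and 0.4 N more per mm, and comes back up by itself
- screwdriver: red-handled screwdriver lying on the bench; not part of the job; origin on its underside near mid-length
- wrench: steel wrench lying on the bench; not part of the job; origin on its underside near mid-length
- glue_bottle: grey and red bottle, 48 mm across, 120 mm tall, standing on the bench; not part of the job; origin at the centre of its underside
- screw_bowl: open steel bowl, 80 mm across, 35 mm tall, standing on the bench; not part of the job; origin at the centre of its underside
- tape_measure: round yellow tape measure, 56 mm across, 30 mm tall, lying on the bench; not part of the job; origin at the centre of its underside

How it is judged:
By the outcome, as a careful person would: the job done as asked, in the order asked, and still so for the second after the job is handed in, with the robot touching nothing.
It also fails if it takes over 48 s, if anything falls off the work surface, if the arm or the gripper's body presses on something with over 40 N, if the wrist force passes 120 N, or if a joint passes its speed limit or range.

## Working session

There is one attempt and no reset: what is moved stays moved. The work goes in short steps, Python scripts to look and compute and a tool call to move; the robot and the scene stay as the last step left them, time stands still between calls to the robot, and variables do not carry over. Pictures are saved under pics/ and viewed, at most 10 in all, crops included, and the job is handed in when it is done.

Besides the shell and the picture viewer there is one more tool, called after ">>>" as name(argument=value, ...), one argument or row to a line, values as JSON. send_rows: Moves the arm, as the interface text tells. Its arguments: {"type":"object","properties":{"steps":{"type":"array","items":{"type":"object","properties":{"translation":{"type":"array","items":{"type":"number"}},"delta_rot":{"type":"array","items":{"type":"number"}},"jaw":{"type":"number"}}}}},"required":["steps"]}

```bash
mkdir -p pics; ls; python3 - <<'E'
from plant import *
import cv2,numpy as np
for n in("top","scene"):
    f=grab_frame(n);cv2.imwrite(f"pics/{n}0.png",f["pixels"]);np.savez(f"{n}.npz",**f)
    print(n,f["fx"],f["tvec"],f["rvec"],f["dist"])
s=state();print(s)
E
```

```text
pics
top 444.33200758050157 [0.03119677 0.54483771 1.05640545] [ 2.12488491 -2.16260928  0.16992141] [-0.00353803  0.          0.          0.          0.        ]
scene 546.4610103124868 [ 0.13665419 -0.26061576  1.70106519] [ 1.44666094  1.90422914 -0.96791401] [-0.01158159  0.          0.          0.          0.        ]
{'time': 0.1, 'joint_pos': array([ 9.86021994e-01,  5.33056899e-02,  1.61415978e+00,  3.57641067e-05,
        1.47598756e+00, -1.18992513e-01]), 'joint_vel': array([-0.00154483, -0.00128986, -0.00272364,  0.00235254, -0.00187907,
        0.00045752]), 'joint_efforts': array([ 5.80324395e-04, -3.94903064e+01, -3.71361423e+01, -1.23766440e-04,
        3.95740033e-03,  9.43519098e-06]), 'tool_pos': array([0.28039076, 0.55797697, 0.24417488]), 'tool_rot': array([-3.37313353e-04,  2.30792912e-01,  9.73002449e-01, -8.67053941e-04]), 'contact_force': array([-0.33359431, -0.12189535, -0.45368611]), 'ft_torque': array([-0.00921648, -0.05635565,  0.02107635]), 'grasp_force': 0.0, 'gripper_width': 1.0016595027071913}
```

View pics/top0.png

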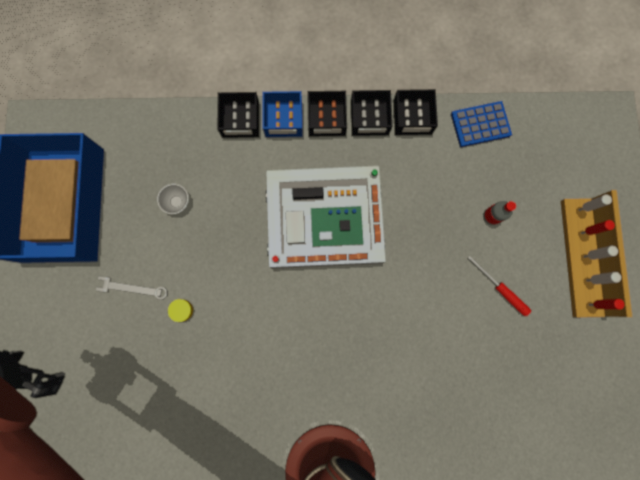

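View pics/scene0.png

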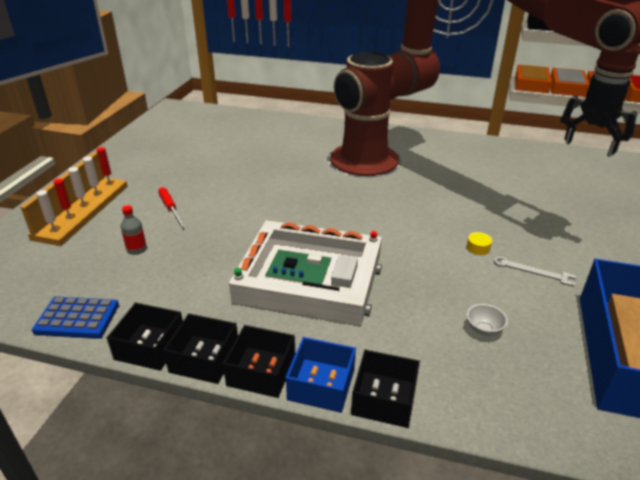

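The top view shows green at (374,173) beside the short column (springs 7 to 5, about (376,193), (377,212), (378,233)). The long row runs along (358,257) to (296,260), with red at (276,259). So the order is 7→1, and the housing axes are roughly the world axes.

```bash
cat > h.py <<'E'
import cv2,numpy as np
def ray(f,uv,z):
    K=np.array([[f["fx"],0,f["cx"]],[0,f["fy"],f["cy"]],[0,0,1.]])
    p=cv2.undistortPoints(np.array(uv,float).reshape(-1,1,2),K,f["dist"]).reshape(-1,2)
    R=cv2.Rodrigues(f["rvec"])[0];t=np.array(f["tvec"]).ravel()
    d=np.c_[p,np.ones(len(p))]@R; c=-R.T@t
    return c+d*((z-c[2])/d[:,2])[:,None]
def blobs(f,lo,hi,box,amin,smin=120):
    hsv=cv2.cvtColor(f["pixels"],cv2.COLOR_BGR2HSV)
    m=cv2.inRange(hsv,(lo,smin,60),(hi,255,255));k=np.zeros_like(m);x0,y0,x1,y1=box;k[y0:y1,x0:x1]=m[y0:y1,x0:x1]
    n,_,st,c=cv2.connectedComponentsWithStats(k)
    return [(c[i].round(1),st[i,4]) for i in range(1,n) if st[i,4]>=amin]
E
python3 - <<'E'
from h import *
from scipy.optimize import least_squares
T=dict(np.load("top.npz"));S=dict(np.load("scene.npz"))
for f,b in((T,(262,160,392,275)),(S,(225,215,390,300))):
    print("cop",blobs(f,5,18,b,15)); print("red",blobs(f,0,4,b,8)); print("grn",blobs(f,45,85,b,8))
# rim height check
for u,v in((383,200),(300,175),(273,215),(330,265)):
    z=T["range_z"][v,u];R=cv2.Rodrigues(T["rvec"])[0];c=-R.T@T["tvec"].ravel()
    p=ray(T,[(u,v)],0.06)[0];zc=(R@p+T["tvec"].ravel())[2];print(u,v,z,zc,p.round(4))
cv2.imwrite("pics/crop.png",cv2.resize(T["pixels"][155:280,255:395],None,fx=5.2,fy=4.8,interpolation=cv2.INTER_CUBIC)[:600,:800])
E
```

```text
cop [(array([374.2, 192.5]), np.int32(69)), (array([375.7, 212.7]), np.int32(76)), (array([376.9, 233. ]), np.int32(78)), (array([337., 257.]), np.int32(74)), (array([358.1, 256.1]), np.int32(75)), (array([295.8, 258.9]), np.int32(70)), (array([316.1, 257.9]), np.int32(71))]
red [(array([275.1, 258.5]), np.int32(27))]
grn [(array([374.3, 172.2]), np.int32(18))]
cop [(array([290.4, 225.4]), np.int32(72)), (array([310.7, 228.3]), np.int32(75)), (array([331.7, 231.4]), np.int32(76)), (array([353. , 234.4]), np.int32(80)), (array([260.9, 237.2]), np.int32(61)), (array([253.7, 249.7]), np.int32(70)), (array([246.1, 263.2]), np.int32(78))]
red [(array([373.4, 233.9]), np.int32(38))]
grn [(array([299.4, 268. ]), np.int32(925)), (array([237.5, 271.1]), np.int32(34))]
383 200 1.1573992 1.0961167620358663 [ 0.6424 -0.1437  0.06  ]
300 175 1.1043802 1.105144989185942 [0.7097 0.0603 0.06  ]
273 215 1.0902587 1.0893851942871273 [0.6093 0.1277 0.06  ]
330 265 1.0968297 1.071066136809037 [ 0.4838 -0.0093  0.06  ]
```

View pics/crop.png

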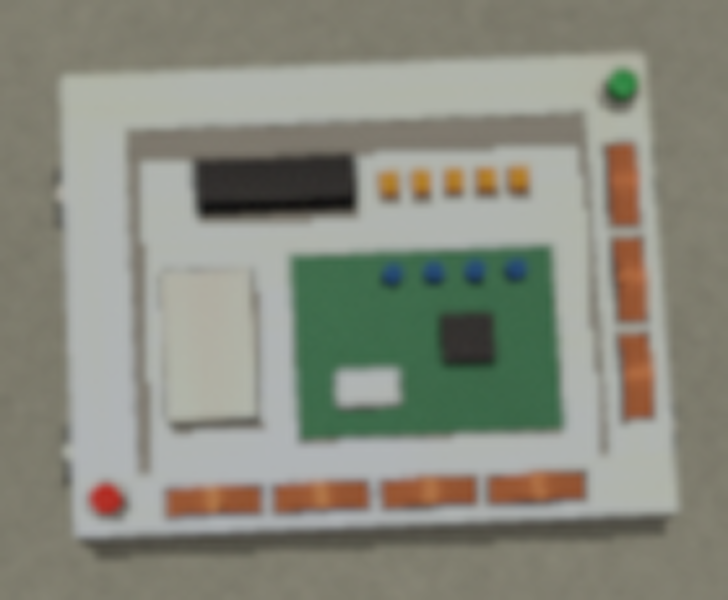

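The crop confirms it: green is top right next to spring 7, red is bottom left beyond spring 1, and the corner is bottom right and bare. Next I fit the housing pose.

```bash
cat >> h.py <<'E'
OWN=np.array([[-.105,.075],[-.105,.025],[-.105,-.025],[-.105,-.075],[-.05,-.125],[0,-.125],[.05,-.125]])
def fit(P):
    a=OWN-OWN.mean(0);b=P-P.mean(0);th=np.arctan2((a[:,0]*b[:,1]-a[:,1]*b[:,0]).sum(),(a*b).sum())
    R=np.array([[np.cos(th),-np.sin(th)],[np.sin(th),np.cos(th)]]);t=P.mean(0)-R@OWN.mean(0)
    return th,R,t,P-(OWN@R.T+t)
E
python3 - <<'E'
from h import *
T=dict(np.load("top.npz"));S=dict(np.load("scene.npz"))
uT=[(295.8,258.9),(316.1,257.9),(337,257),(358.1,256.1),(376.9,233),(375.7,212.7),(374.2,192.5)]
uS=[(353,234.4),(331.7,231.4),(310.7,228.3),(290.4,225.4),(260.9,237.2),(253.7,249.7),(246.1,263.2)]
PP=[]
for f,u,g,r in((T,uT,(374.3,172.2),(275.1,258.5)),(S,uS,(237.5,271.1),(373.4,233.9))):
    P=ray(f,u,.0665)[:,:2];PP.append(P);th,R,t,e=fit(P);M=(ray(f,[g,r],.078)[:,:2]-t)@R
    print(th,t.round(4),(e*1e3).round(1).tolist(),"markers own",(M*1e3).round(0).tolist())
th,R,t,e=fit((PP[0]+PP[1])/2);print("mean",th,t)
for o in [(.064,-.125),(.05,-.125),(-.05,-.125),(-.105,-.125),(-.105,-.075),(-.105,.075),(-.105,.088)]:print(o,(R@np.array(o)+t).round(4))
E
```

```text
0.0277596628807277 [0.6062 0.0014] [[0.1, -0.8], [0.3, 0.4], [0.2, 0.2], [0.1, -0.6], [-0.7, 0.4], [-0.4, 0.0], [0.4, 0.4]] markers own [[98.0, -127.0], [-103.0, 123.0]]
0.04754230990710496 [0.6111 0.0029] [[-0.4, 1.3], [-1.1, 1.2], [-2.5, 0.9], [-3.4, 1.6], [3.1, -0.8], [2.3, -1.8], [2.0, -2.3]] markers own [[95.0, -130.0], [-101.0, 123.0]]
mean 0.03776302992814602 [0.60867155 0.00214607]
(0.064, -0.125) [ 0.6773 -0.1203]
(0.05, -0.125) [ 0.6634 -0.1209]
(-0.05, -0.125) [ 0.5634 -0.1247]
(-0.105, -0.125) [ 0.5085 -0.1267]
(-0.105, -0.075) [ 0.5066 -0.0768]
(-0.105, 0.075) [0.5009 0.0731]
(-0.105, 0.088) [0.5004 0.0861]
```

>>> send_rows(
  steps=[
    {"translation": [-2.75, -1.8, 0], "delta_rot": [0, 0, -0.062], "jaw": 0},
    {"translation": [-5.5, -3.6, 0], "delta_rot": [0, 0, -0.124], "jaw": 0},
    {"translation": [-8.25, -5.4, 0], "delta_rot": [0, 0, -0.185], "jaw": 0},
    {"translation": [-11, -7.2, 0], "delta_rot": [0, 0, -0.247], "jaw": 0},
    {"translation": [-13.75, -9, 0], "delta_rot": [0, 0, -0.309], "jaw": 0},
    {"translation": [-16.5, -10.8, 0], "delta_rot": [0, 0, -0.371], "jaw": 0},
    {"translation": [-19.25, -12.6, 0], "delta_rot": [0, 0, -0.432], "jaw": 0},
    {"translation": [-22, -14.4, 0], "delta_rot": [0, 0, -0.494], "jaw": 0},
  ],
)

```text
time: 0.9
tool_pos: [0.4128, 0.3296, 0.2448]
tool_rot: [-0.0, -0.015, 1.0, -0.0]
contact_force: [0.5, -0.2, 0.1]
gripper_width: -0.001
grasp_force: 0.0
```

>>> send_rows(
  steps=[
    {"translation": [-1.5, -2.9, 0], "delta_rot": [0, 0, 0], "jaw": 0},
    {"translation": [-3.1, -5.7, 0], "delta_rot": [0, 0, 0], "jaw": 0},
    {"translation": [-4.6, -8.6, 0], "delta_rot": [0, 0, 0], "jaw": 0},
    {"translation": [-6.1, -11.5, 0], "delta_rot": [0, 0, 0], "jaw": 0},
    {"translation": [-7.7, -14.3, 0], "delta_rot": [0, 0, 0], "jaw": 0},
    {"translation": [-9.2, -17.2, 0], "delta_rot": [0, 0, 0], "jaw": 0},
    {"translation": [-10.8, -20.1, 0], "delta_rot": [0, 0, 0], "jaw": 0},
    {"translation": [-12.3, -22.9, 0], "delta_rot": [0, 0, 0], "jaw": 0},
  ],
)

```text
time: 1.7
tool_pos: [0.5422, 0.1042, 0.2448]
tool_rot: [-0.0, -0.014, 1.0, -0.0]
contact_force: [1.6, 0.3, 0.6]
gripper_width: -0.002
grasp_force: 0.0
```

>>> send_rows(
  steps=[
    {"translation": [-1.5, -2.9, 1], "delta_rot": [0, 0, 0], "jaw": 0},
    {"translation": [-3.1, -5.7, 2], "delta_rot": [0, 0, 0], "jaw": 0},
    {"translation": [-4.6, -8.6, 4], "delta_rot": [0, 0, 0], "jaw": 0},
    {"translation": [-6.1, -11.5, 6], "delta_rot": [0, 0, 0], "jaw": 0},
    {"translation": [-7.7, -14.3, 8], "delta_rot": [0, 0, 0], "jaw": 0},
    {"translation": [-9.2, -17.2, 9], "delta_rot": [0, 0, 0], "jaw": 0},
    {"translation": [-10.8, -20.1, 10], "delta_rot": [0, 0, 0], "jaw": 0},
    {"translation": [-12.3, -22.9, 10], "delta_rot": [0, 0, 0], "jaw": 0},
  ],
)

```text
time: 2.5
tool_pos: [0.6704, -0.1208, 0.1421]
tool_rot: [-0.002, -0.014, 1.0, 0.001]
contact_force: [0.0, 1.0, -0.0]
gripper_width: 0.002
grasp_force: 0.0
```

```bash
python3 - <<'E'
from plant import *
import cv2,numpy as np
from h import *
a=[];
for n in("top","scene"):
    f=grab_frame(n);np.savez(f"{n}1.npz",**f)
    b=(330,130,430,205) if n=="top" else (200,170,320,290)
    cv2.imwrite(f"pics/{n}1.png",cv2.resize(f["pixels"][b[1]:b[3],b[0]:b[2]],None,fx=5 if n!="top" else 8,fy=5 if n!="top" else 8,interpolation=cv2.INTER_CUBIC))
    s=state();print(s["tool_pos"],s["contact_force"],s["tool_rot"].round(4))
E
```

```text
[ 0.67259586 -0.12530189  0.14337391] [-2.67950434 -2.76648878  1.50753583] [-4.000e-04 -1.250e-02  9.999e-01 -1.200e-03]
[ 0.67200156 -0.12322625  0.14404036] [-0.52451971 -0.60207664  0.18943202] [-5.000e-04 -1.240e-02  9.999e-01 -3.000e-04]
```

View pics/scene1.png

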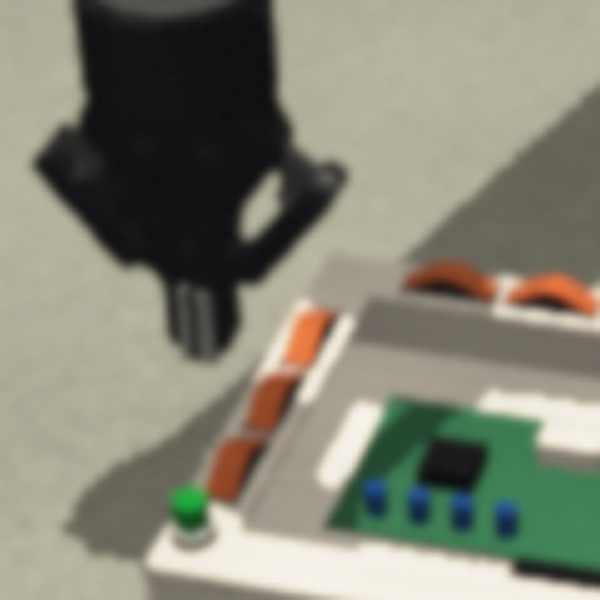

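The fingertips end at about crop (203,355), i.e. scene pixel (240.6,241), above and beyond the spring 7 area. Green is untouched. I'll check the tip's projection.

```bash
python3 - <<'E'
from plant import *
from h import *
S=dict(np.load("scene1.npz"));K=np.array([[S["fx"],0,S["cx"]],[0,S["fy"],S["cy"]],[0,0,1.]])
p=np.array([[.672,-.1233,z] for z in(.144,.130,.125,.117)])
print(cv2.projectPoints(p,S["rvec"],S["tvec"],K,S["dist"])[0].reshape(-1,2).round(1))
print(state()["tool_pos"])
E
```

```text
[[242.1 234.1]
 [242.6 239.7]
 [242.8 241.6]
 [243.1 244.8]]
[ 0.67200156 -0.12322625  0.14404036]
```

View pics/top1.png

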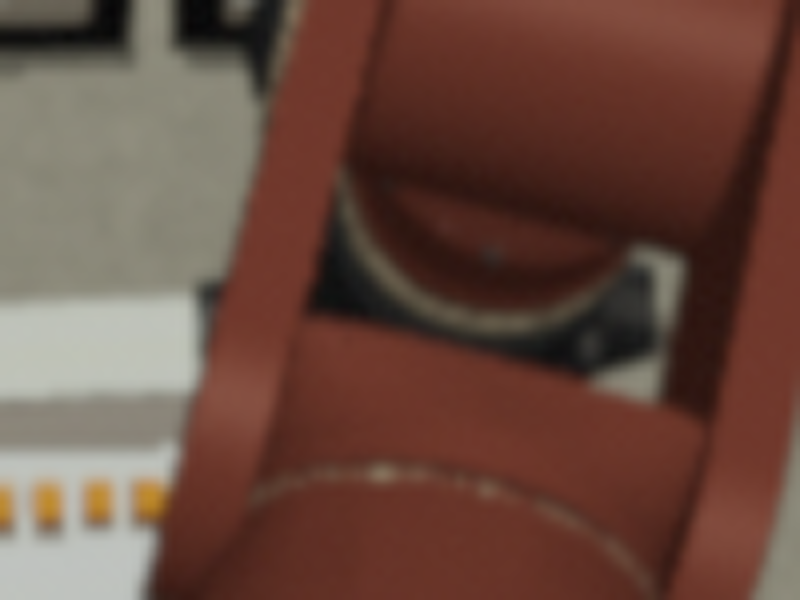

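>>> send_rows(
  steps=[
    {"translation": [0, 0, 0.6], "delta_rot": [0, 0, 0], "jaw": 0},
    {"translation": [0, 0, 1.7], "delta_rot": [0, 0, 0], "jaw": 0},
    {"translation": [0, 0, 2.8], "delta_rot": [0, 0, 0], "jaw": 0},
    {"translation": [0, 0, 3.9], "delta_rot": [0, 0, 0], "jaw": 0},
    {"translation": [0, 0, 4.8], "delta_rot": [0, 0, 0], "jaw": 0},
    {"translation": [0, 0, 5.3], "delta_rot": [0, 0, 0], "jaw": 0},
    {"translation": [0, 0, 5.5], "delta_rot": [0, 0, 0], "jaw": 0},
    {"translation": [0, 0, 5.5], "delta_rot": [0, 0, 0], "jaw": 0},
  ],
)

```text
time: 3.4
tool_pos: [0.6714, -0.1199, 0.0901]
tool_rot: [-0.0, -0.014, 1.0, 0.0]
contact_force: [-0.8, -0.4, 0.4]
gripper_width: -0.002
grasp_force: 0.0
```

>>> send_rows(
  steps=[
    {"translation": [0, 0, 0], "delta_rot": [0, 0, 0], "jaw": 0},
    {"translation": [0, 0, 0], "delta_rot": [0, 0, 0], "jaw": 0},
    {"translation": [0, 0, 0], "delta_rot": [0, 0, 0], "jaw": 0},
    {"translation": [0, 0, 0], "delta_rot": [0, 0, 0], "jaw": 0},
    {"translation": [0, 0, 0], "delta_rot": [0, 0, 0], "jaw": 0},
    {"translation": [0, 0, 0], "delta_rot": [0, 0, 0], "jaw": 0},
    {"translation": [0, 0, 0], "delta_rot": [0, 0, 0], "jaw": 0},
    {"translation": [0, 0, 0], "delta_rot": [0, 0, 0], "jaw": 0},
  ],
)

```text
time: 4.2
tool_pos: [0.6714, -0.12, 0.0903]
tool_rot: [-0.0, -0.014, 1.0, 0.0]
contact_force: [-0.1, -0.2, 0.7]
gripper_width: 0.0
grasp_force: 0.0
```

```bash
python3 - <<'E'
from plant import *
s=state();print(s["tool_pos"],s["contact_force"],s["tool_rot"])
E
```

```text
[ 0.67136715 -0.11995778  0.09026465] [-0.14162655 -0.18068558  0.65617313] [-6.15610211e-05 -1.40903477e-02  9.99900724e-01  9.61095124e-06]
```

>>> send_rows(
  steps=[
    {"translation": [0, -0.1, 0.2], "delta_rot": [0, 0, 0], "jaw": 0},
    {"translation": [0, -0.2, 0.4], "delta_rot": [0, 0, 0], "jaw": 0},
    {"translation": [0, -0.2, 0.6], "delta_rot": [0, 0, 0], "jaw": 0},
    {"translation": [0, -0.2, 0.7], "delta_rot": [0, 0, 0], "jaw": 0},
    {"translation": [0, -0.2, 0.7], "delta_rot": [0, 0, 0], "jaw": 0},
    {"translation": [0, -0.2, 0.7], "delta_rot": [0, 0, 0], "jaw": 0},
    {"translation": [0, -0.2, 0.7], "delta_rot": [0, 0, 0], "jaw": 0},
    {"translation": [0, -0.2, 0.7], "delta_rot": [0, 0, 0], "jaw": 0},
  ],
)

```text
time: 5.0
tool_pos: [0.6715, -0.122, 0.0834]
tool_rot: [0.0, -0.014, 1.0, -0.0]
contact_force: [-0.8, -0.8, 0.0]
gripper_width: 0.002
grasp_force: 0.5
```

```bash
python3 - <<'E'
from plant import *
from h import *
f=grab_frame("scene")
cv2.imwrite("pics/s2.png",cv2.resize(f["pixels"][210:290,210:310],None,fx=7,fy=7,interpolation=cv2.INTER_CUBIC))
s=state();print(s["tool_pos"],s["contact_force"],s["tool_rot"])
E
```

```text
[ 0.67151801 -0.12196086  0.08344018] [-0.67532393 -1.85416051  0.67538444] [ 8.69326353e-05 -1.41136416e-02  9.99900393e-01 -5.12986385e-05]
```

View pics/s2.png

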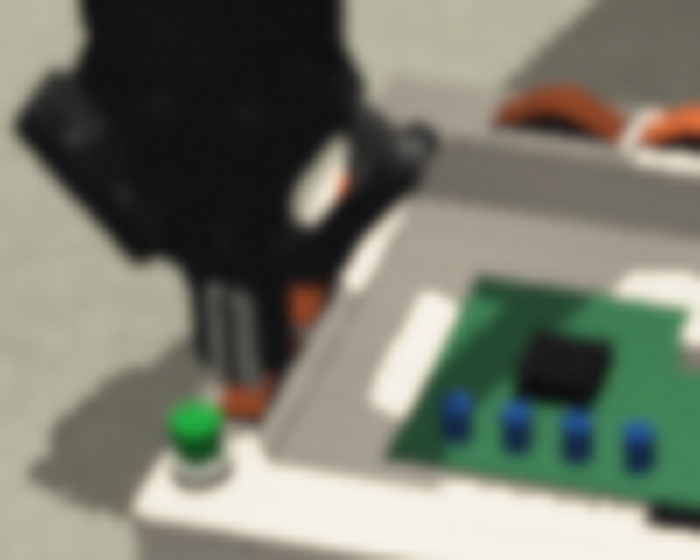

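The tip, at crop (240,385), sits centred over the end of spring 7, clear of the green marker. I'll press to the working height and average the noisy force.

```bash
cat > avg.py <<'E'
from plant import *
import numpy as np
a=[]
for i in range(8): grab_frame("scene");s=state();a.append(np.r_[s["tool_pos"],s["contact_force"]])
a=np.array(a);print(a.mean(0).round(4),a.std(0).round(3)[3:],s["time"])
E
python3 avg.py
```

```text
[ 0.6715 -0.122   0.0834 -0.3155 -0.4104  0.9054] [0.355 0.424 0.431] 5.45
```

>>> send_rows(
  steps=[
    {"translation": [0, 0, 0.1], "delta_rot": [0, 0, 0], "jaw": 0},
    {"translation": [0, 0, 0.2], "delta_rot": [0, 0, 0], "jaw": 0},
    {"translation": [0, 0, 0.3], "delta_rot": [0, 0, 0], "jaw": 0},
    {"translation": [0, 0, 0.35], "delta_rot": [0, 0, 0], "jaw": 0},
    {"translation": [0, 0, 0.35], "delta_rot": [0, 0, 0], "jaw": 0},
    {"translation": [0, 0, 0.35], "delta_rot": [0, 0, 0], "jaw": 0},
    {"translation": [0, 0, 0.35], "delta_rot": [0, 0, 0], "jaw": 0},
    {"translation": [0, 0, 0.35], "delta_rot": [0, 0, 0], "jaw": 0},
  ],
)

```text
time: 6.25
tool_pos: [0.6716, -0.122, 0.0799]
tool_rot: [0.0, -0.014, 1.0, -0.0]
contact_force: [-0.0, 0.2, 2.7]
gripper_width: 0.0
grasp_force: 1.2
```

```bash
python3 avg.py
```

```text
[ 0.6715 -0.122   0.0799 -0.055  -0.3188  2.2184] [0.34  0.681 0.473] 6.65
```

>>> send_rows(
  steps=[
    {"translation": [0.3, 0, 0], "delta_rot": [0, 0, 0], "jaw": 0},
    {"translation": [0.8, 0, 0], "delta_rot": [0, 0, 0], "jaw": 0},
    {"translation": [1.4, 0, 0], "delta_rot": [0, 0, 0], "jaw": 0},
    {"translation": [2.0, 0, 0], "delta_rot": [0, 0, 0], "jaw": 0},
    {"translation": [2.6, 0, 0], "delta_rot": [0, 0, 0], "jaw": 0},
    {"translation": [3.2, 0, 0], "delta_rot": [0, 0, 0], "jaw": 0},
    {"translation": [3.8, 0, 0], "delta_rot": [0, 0, 0], "jaw": 0},
    {"translation": [4.4, 0, 0], "delta_rot": [0, 0, 0], "jaw": 0},
  ],
)

```text
time: 7.45
tool_pos: [0.6272, -0.1232, 0.0797]
tool_rot: [0.0, -0.014, 1.0, 0.0]
contact_force: [3.5, 0.1, 2.6]
gripper_width: 0.001
grasp_force: 1.8
```

>>> send_rows(
  steps=[
    {"translation": [0.5, 0, 0], "delta_rot": [0, 0, 0], "jaw": 0},
    {"translation": [1.0, 0, 0], "delta_rot": [0, 0, 0], "jaw": 0},
    {"translation": [1.5, 0, 0], "delta_rot": [0, 0, 0], "jaw": 0},
    {"translation": [2.0, 0, 0], "delta_rot": [0, 0, 0], "jaw": 0},
    {"translation": [2.5, 0, 0], "delta_rot": [0, 0, 0], "jaw": 0},
    {"translation": [3.0, 0, 0], "delta_rot": [0, 0, 0], "jaw": 0},
    {"translation": [3.5, 0, 0], "delta_rot": [0, 0, 0], "jaw": 0},
    {"translation": [4.0, 0, 0], "delta_rot": [0, 0, 0], "jaw": 0},
  ],
)

```text
time: 8.25
tool_pos: [0.5863, -0.1241, 0.0791]
tool_rot: [-0.001, -0.014, 1.0, 0.0]
contact_force: [-0.4, 0.8, -0.6]
gripper_width: 0.0
grasp_force: 0.0
```

>>> send_rows(
  steps=[
    {"translation": [0.5, 0, 0], "delta_rot": [0, 0, 0], "jaw": 0},
    {"translation": [1.0, 0, 0], "delta_rot": [0, 0, 0], "jaw": 0},
    {"translation": [1.5, 0, 0], "delta_rot": [0, 0, 0], "jaw": 0},
    {"translation": [2.0, 0, 0], "delta_rot": [0, 0, 0], "jaw": 0},
    {"translation": [2.4, 0, 0], "delta_rot": [0, 0, 0], "jaw": 0},
    {"translation": [2.7, 0, 0], "delta_rot": [0, 0, 0], "jaw": 0},
    {"translation": [2.7, 0, 0], "delta_rot": [0, 0, 0], "jaw": 0},
    {"translation": [2.7, 0, 0], "delta_rot": [0, 0, 0], "jaw": 0},
  ],
)

```text
time: 9.05
tool_pos: [0.5599, -0.1251, 0.0796]
tool_rot: [-0.001, -0.014, 1.0, 0.0]
contact_force: [-1.7, -0.8, 2.4]
gripper_width: -0.0
grasp_force: 1.2
```

```bash
python3 avg.py; python3 - <<'E'
from plant import *
from h import *
f=grab_frame("scene")
cv2.imwrite("pics/s3.png",cv2.resize(f["pixels"][200:290,220:320],None,fx=6,fy=6,interpolation=cv2.INTER_CUBIC))
E
```

```text
[ 0.5601 -0.1251  0.0795 -1.5682 -0.2135  2.3377] [0.468 0.445 0.409] 9.45
```

View pics/s3.png

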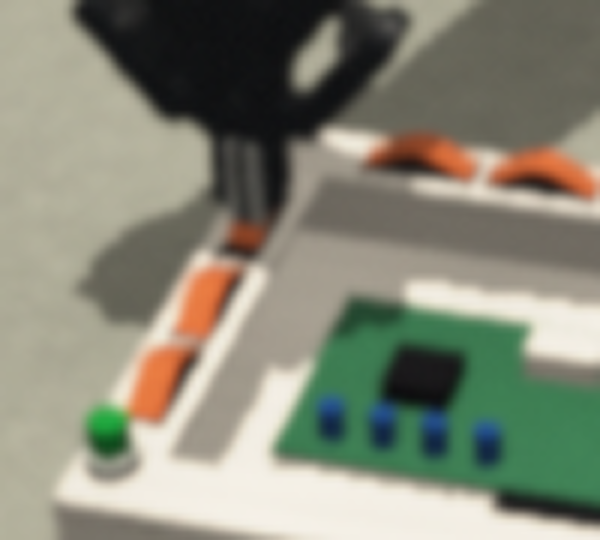

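Spring 5 is under the tip at crop (245,230). Springs 6 and 7 are up again, and the green marker is in place. On to the corner, then the long leg.

>>> send_rows(
  steps=[
    {"translation": [0.6, 0, 0], "delta_rot": [0, 0, 0], "jaw": 0},
    {"translation": [1.3, 0, 0], "delta_rot": [0, 0, 0], "jaw": 0},
    {"translation": [2.0, 0, 0], "delta_rot": [0, 0, 0], "jaw": 0},
    {"translation": [2.8, 0, 0], "delta_rot": [0, 0, 0], "jaw": 0},
    {"translation": [3.6, 0, 0], "delta_rot": [0, 0, 0], "jaw": 0},
    {"translation": [4.4, 0, 0], "delta_rot": [0, 0, 0], "jaw": 0},
    {"translation": [5.0, 0, 0], "delta_rot": [0, 0, 0], "jaw": 0},
    {"translation": [5.5, 0, 0], "delta_rot": [0, 0, 0], "jaw": 0},
  ],
)

```text
time: 10.3
tool_pos: [0.5048, -0.1266, 0.0797]
tool_rot: [-0.0, -0.014, 1.0, 0.0]
contact_force: [-0.4, -0.5, 0.1]
gripper_width: -0.001
grasp_force: 0.0
```

>>> send_rows(
  steps=[
    {"translation": [0, 0, 0], "delta_rot": [0, 0, 0], "jaw": 0},
    {"translation": [0, 0.4, 0], "delta_rot": [0, 0, 0], "jaw": 0},
    {"translation": [0, 0.9, 0], "delta_rot": [0, 0, 0], "jaw": 0},
    {"translation": [0, 1.4, 0], "delta_rot": [0, 0, 0], "jaw": 0},
    {"translation": [0, 1.9, 0], "delta_rot": [0, 0, 0], "jaw": 0},
    {"translation": [0, 2.4, 0], "delta_rot": [0, 0, 0], "jaw": 0},
    {"translation": [0, 2.9, 0], "delta_rot": [0, 0, 0], "jaw": 0},
    {"translation": [0, 3.4, 0], "delta_rot": [0, 0, 0], "jaw": 0},
  ],
)

```text
time: 11.1
tool_pos: [0.5047, -0.0925, 0.08]
tool_rot: [0.0, -0.014, 1.0, -0.0]
contact_force: [-0.6, -0.9, 1.1]
gripper_width: -0.0
grasp_force: 1.0
```

>>> send_rows(
  steps=[
    {"translation": [0.05, 0.5, 0], "delta_rot": [0, 0, 0], "jaw": 0},
    {"translation": [0.1, 1.0, 0], "delta_rot": [0, 0, 0], "jaw": 0},
    {"translation": [0.1, 1.5, 0], "delta_rot": [0, 0, 0], "jaw": 0},
    {"translation": [0.1, 2.0, 0], "delta_rot": [0, 0, 0], "jaw": 0},
    {"translation": [0.1, 2.6, 0], "delta_rot": [0, 0, 0], "jaw": 0},
    {"translation": [0.1, 3.2, 0], "delta_rot": [0, 0, 0], "jaw": 0},
    {"translation": [0.1, 3.8, 0], "delta_rot": [0, 0, 0], "jaw": 0},
    {"translation": [0.1, 4.4, 0], "delta_rot": [0, 0, 0], "jaw": 0},
  ],
)

```text
time: 11.9
tool_pos: [0.5018, -0.0478, 0.0792]
tool_rot: [-0.001, -0.014, 1.0, 0.0]
contact_force: [-0.6, -0.2, 0.3]
gripper_width: 0.001
grasp_force: 0.3
```

>>> send_rows(
  steps=[
    {"translation": [0, 0.5, 0], "delta_rot": [0, 0, 0], "jaw": 0},
    {"translation": [0, 1.0, 0], "delta_rot": [0, 0, 0], "jaw": 0},
    {"translation": [0, 1.5, 0], "delta_rot": [0, 0, 0], "jaw": 0},
    {"translation": [0, 1.9, 0], "delta_rot": [0, 0, 0], "jaw": 0},
    {"translation": [0, 2.2, 0], "delta_rot": [0, 0, 0], "jaw": 0},
    {"translation": [0, 2.3, 0], "delta_rot": [0, 0, 0], "jaw": 0},
    {"translation": [0, 2.3, 0], "delta_rot": [0, 0, 0], "jaw": 0},
    {"translation": [0, 2.3, 0], "delta_rot": [0, 0, 0], "jaw": 0},
  ],
)

```text
time: 12.7
tool_pos: [0.5018, -0.0254, 0.0799]
tool_rot: [0.0, -0.014, 1.0, 0.0]
contact_force: [0.1, 0.4, 2.1]
gripper_width: -0.004
grasp_force: 1.2
```

```bash
python3 avg.py; python3 - <<'E'
from plant import *
from h import *
f=grab_frame("scene")
cv2.imwrite("pics/s4.png",cv2.resize(f["pixels"][190:290,225:395],None,fx=4.5,fy=4.5,interpolation=cv2.INTER_CUBIC))
E
```

```text
[ 0.5017 -0.0255  0.0798  0.4984  1.0614  2.34  ] [0.473 0.33  0.497] 13.1
```

View pics/s4.png

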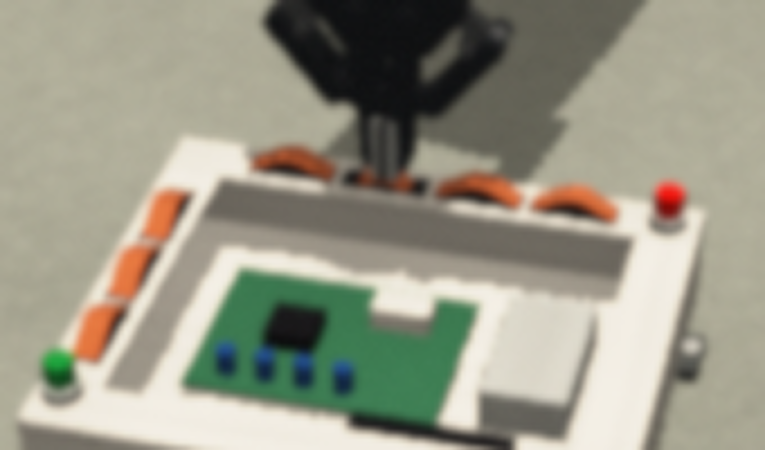

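Spring 3 is pressed about halfway under the tip (crop (385,180)). Spring 4 and the short-leg springs are up, and both markers are in place. Continuing.

>>> send_rows(
  steps=[
    {"translation": [0, 0.4, 0], "delta_rot": [0, 0, 0], "jaw": 0},
    {"translation": [0, 0.9, 0], "delta_rot": [0, 0, 0], "jaw": 0},
    {"translation": [0, 1.4, 0], "delta_rot": [0, 0, 0], "jaw": 0},
    {"translation": [0, 1.9, 0], "delta_rot": [0, 0, 0], "jaw": 0},
    {"translation": [0, 2.4, 0], "delta_rot": [0, 0, 0], "jaw": 0},
    {"translation": [0, 2.9, 0], "delta_rot": [0, 0, 0], "jaw": 0},
    {"translation": [0, 3.4, 0], "delta_rot": [0, 0, 0], "jaw": 0},
    {"translation": [0, 4.0, 0], "delta_rot": [0, 0, 0], "jaw": 0},
  ],
)

```text
time: 13.95
tool_pos: [0.5008, 0.0141, 0.0801]
tool_rot: [0.0, -0.014, 1.0, -0.001]
contact_force: [0.4, -9.8, 1.6]
gripper_width: -0.001
grasp_force: 5.1
```

>>> send_rows(
  steps=[
    {"translation": [0, 0.5, 0], "delta_rot": [0, 0, 0], "jaw": 0},
    {"translation": [0, 1.0, 0], "delta_rot": [0, 0, 0], "jaw": 0},
    {"translation": [0, 1.5, 0], "delta_rot": [0, 0, 0], "jaw": 0},
    {"translation": [0, 2.0, 0], "delta_rot": [0, 0, 0], "jaw": 0},
    {"translation": [0, 2.5, 0], "delta_rot": [0, 0, 0], "jaw": 0},
    {"translation": [0, 3.0, 0], "delta_rot": [0, 0, 0], "jaw": 0},
    {"translation": [0, 3.5, 0], "delta_rot": [0, 0, 0], "jaw": 0},
    {"translation": [0, 4.0, 0], "delta_rot": [0, 0, 0], "jaw": 0},
  ],
)

```text
time: 14.75
tool_pos: [0.499, 0.0547, 0.0794]
tool_rot: [-0.0, -0.014, 1.0, -0.0]
contact_force: [-0.2, -1.5, -0.2]
gripper_width: 0.002
grasp_force: 0.7
```

>>> send_rows(
  steps=[
    {"translation": [0, 0.5, 0], "delta_rot": [0, 0, 0], "jaw": 0},
    {"translation": [0, 1.0, 0], "delta_rot": [0, 0, 0], "jaw": 0},
    {"translation": [0, 1.5, 0], "delta_rot": [0, 0, 0], "jaw": 0},
    {"translation": [0, 2.0, 0], "delta_rot": [0, 0, 0], "jaw": 0},
    {"translation": [0, 2.4, 0], "delta_rot": [0, 0, 0], "jaw": 0},
    {"translation": [0, 2.7, 0], "delta_rot": [0, 0, 0], "jaw": 0},
    {"translation": [0, 2.7, 0], "delta_rot": [0, 0, 0], "jaw": 0},
    {"translation": [0, 2.7, 0], "delta_rot": [0, 0, 0], "jaw": 0},
  ],
)

```text
time: 15.55
tool_pos: [0.4987, 0.0818, 0.0799]
tool_rot: [0.0, -0.014, 1.0, 0.001]
contact_force: [-0.2, 2.6, 2.0]
gripper_width: 0.003
grasp_force: 1.2
```

```bash
python3 avg.py
```

```text
[0.4987 0.0814 0.0798 0.1731 1.301  2.3761] [0.428 0.534 0.51 ] 15.95
```

>>> send_rows(
  steps=[
    {"translation": [0, 0, -0.4], "delta_rot": [0, 0, 0], "jaw": 0},
    {"translation": [0, 0, -1.0], "delta_rot": [0, 0, 0], "jaw": 0},
    {"translation": [0, 0, -2.0], "delta_rot": [0, 0, 0], "jaw": 0},
    {"translation": [0, 0, -4.0], "delta_rot": [0, 0, 0], "jaw": 0},
    {"translation": [0, 0, -6.5], "delta_rot": [0, 0, 0], "jaw": 0},
    {"translation": [0, 0, -9.0], "delta_rot": [0, 0, 0], "jaw": 0},
    {"translation": [0, 0, -11.0], "delta_rot": [0, 0, 0], "jaw": 0},
    {"translation": [0, 0, -12.0], "delta_rot": [0, 0, 0], "jaw": 0},
  ],
)

```text
time: 16.75
tool_pos: [0.4996, 0.0812, 0.2028]
tool_rot: [0.002, -0.014, 1.0, -0.0]
contact_force: [-0.6, -0.5, 0.2]
gripper_width: -0.003
grasp_force: 0.0
```

>>> send_rows(
  steps=[
    {"translation": [0, 0, 0], "delta_rot": [0, 0, 0], "jaw": 0},
    {"translation": [0, 0, 0], "delta_rot": [0, 0, 0], "jaw": 0},
    {"translation": [0, 0, 0], "delta_rot": [0, 0, 0], "jaw": 0},
    {"translation": [0, 0, 0], "delta_rot": [0, 0, 0], "jaw": 0},
    {"translation": [0, 0, 0], "delta_rot": [0, 0, 0], "jaw": 0},
    {"translation": [0, 0, 0], "delta_rot": [0, 0, 0], "jaw": 0},
    {"translation": [0, 0, 0], "delta_rot": [0, 0, 0], "jaw": 0},
    {"translation": [0, 0, 0], "delta_rot": [0, 0, 0], "jaw": 0},
  ],
)

```text
time: 17.55
tool_pos: [0.4987, 0.0812, 0.1998]
tool_rot: [-0.0, -0.014, 1.0, -0.0]
contact_force: [0.2, -0.2, 0.5]
gripper_width: 0.001
grasp_force: 0.0
```

```bash
python3 - <<'E'
from plant import *
from h import *
f=grab_frame("scene");print(state()["tool_pos"])
cv2.imwrite("pics/s5.png",cv2.resize(f["pixels"][170:290,225:395],None,fx=4.5,fy=4.5,interpolation=cv2.INTER_CUBIC))
E
```

```text
[0.49869412 0.08126208 0.19984058]
```

View pics/s5.png

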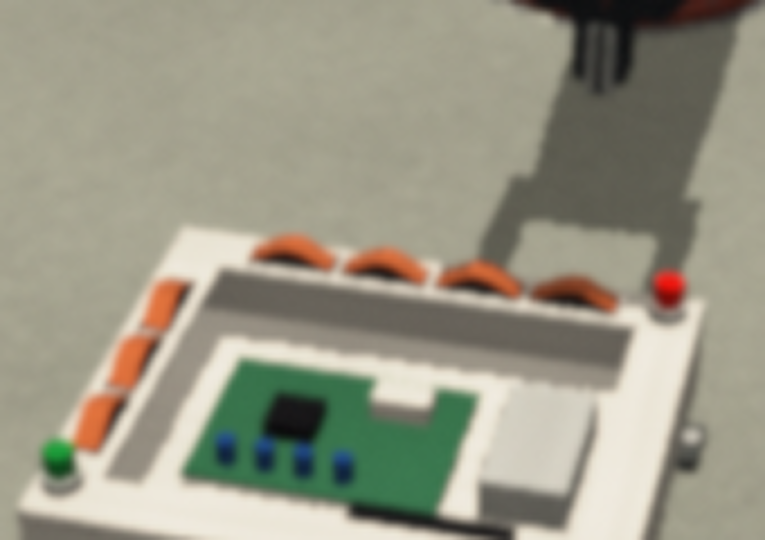

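All seven springs are up: four along (293,250) to (575,293), three on the left leg. The markers are undisturbed at (58,455) and (668,288), and the gripper is well clear.

```bash
python3 -c "
from plant import *
print(job_done())"
```

```text
the job is handed in; nothing more can be done
None
```

I ran the fingertips over all seven springs from green to red (7 to 1), pressing each roughly 5 mm by tip height (force at springs 7, 5, 3 and 1 agreed); one brief 9.8 N sideways force showed near spring 2, and at hand-in all springs were up, both markers in place and the gripper clear.

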